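# Dispense a soap ball into the dish

### The arm

A 6-joint arm with a two-finger parallel gripper is mounted at the origin on the work surface. World frame = base frame: x ahead of the robot, y to its left, z up, the work surface at z = 0. Lengths are in mm, angles in degrees, forces in N, time in s.
With the tool pointing down it reaches from about 300 to 850 mm from the base axis. Payload 4.2 kg.
Tool frame: the origin (TCP) lies midway between the tips of the shut fingers; the grasp point (between the pads) lies 19 mm behind it; z points along the fingers, y is the line along which they close (so a half turn about z gives the same grasp; the last joint's range is limited). The gripper opens to 91 mm and grips with 3 to 60 N. Pads are 32 mm wide; open, the fingers measure 118 mm over their backs; the gripper's body (76 mm by 178 mm) begins 60 mm behind the grasp point.
Start: joints at [-65.489, 18.312, 89.639, -0, 72.044, -1.146], TCP at [248.971, -518.321, 213.976] pointing down, gripper open.
Joint ranges: [-177.97, 177.97], [-48.28, 115.42], [12.27, 149.76], [-77.06, 257.06], [2.81, 150.46], [-146.56, 146.56]. Speed limits (degrees/s): [147.25, 147.25, 180, 180, 180, 180].

### API

Orientations are given as [roll, pitch, yaw] about the fixed x, y, z axes, in that order (R = Rz(yaw) Ry(pitch) Rx(roll)).
In Python, from workcell import env gives the robot as it stands.
- The arm moves only by the tool send_rows, never from a script. Its argument "steps" is a list that holds one entry, the list of rows, each a list of 5 numbers: the shift along the tool's x, y, z scaled (see below), then the turn about the tool's z scaled (see below), then the opening, from 0 (shut) to 1 (fully open). In form: [[[dx, dy, dz, yaw, fingers], ...]]. A call has 1 to 5 rows; each row shifts and turns the commanded pose from where the row before left it, along the tool's axes as they then stand; what a row does not reach is not made up. The controller multiplies each number of a shift by 0.04 m and each number of a turn by 0.12 rad. A row lasts 1/12 s, in which the tool goes at most 41.7 mm and 7.16 degrees, less where a joint would pass 70% of its speed; a pose out of reach is approached as far as the arm can. A call with a number of a shift or a turn outside -1 to 1 is refused whole. A call with a gripper value outside its range is refused whole. The fingers move at their own pace and stop on an object; "squeeze" is the grip in N (left out, the last holds). Time passes only in rows, so rows that do not move let the fingers close. It gives the time, the measured TCP pose, the force, the opening and the grip force at its end, in the units of the state.
- env.state(): the state, without advancing time (a new reading comes with each control period).
- env.grab_frame(name): name is "scene" or "top" or "wrist"; returns a dict with "pixels" (400x640x3 uint8, red, green, blue), "depth" (400x640 float32, mm along the optical axis (not along the pixel's ray), 0 where there is no reading), "intrinsics" (3x3 intrinsics, pixels), "cam_to_world" (4x4, takes a point from camera to world coordinates). Camera axes: x right, y down, z forward; pixel columns grow to the right and rows downward; lengths in mm; the calibration is good to about 2 mm. A picture is of the moment at which its call begins.
- env.job_done(): hands the job in; it is judged then, once.
The state is a dict: "time_s": time; "qpos": joint angles; "qvel": joint speeds; "effort": joint torques, N m; "ee_pos": TCP position; "ee_rot": TCP orientation; "force": force on the tool from outside, world axes, zero at the start; "torque": the same for the moment, N m; "gripper_width": finger opening in mm; "gripper_force": force on a finger pad.
Only numpy, scipy, OpenCV 4.12 (cv2) and the standard library are available. Lean on these libraries where they do the work, as an engineer would, in place of code of your own. Each camera call takes 0.05 s, during which the arm holds its last target. There are 200 camera calls.

### The job

Slide the white soap dish along the counter, without picking it up, until it stands centred on the round wooden inlay below the dispenser's spout. Then squeeze the dispenser's trigger fully against its grip so that the soap ball rolls out into the dish, and let the trigger spring back, leaving the dish on the inlay with the ball in it. Do not disturb the bottle, the glass or the jar.

Things in the scene. Friction and masses are not known exactly. Their poses are not given: they have to be found in the camera images.
- dispenser: Fixed soap dispenser, 225 mm tall: steel foot, white column with a black grip and steel trigger on top, steel chute out of its front. Origin on the counter; own -x points out along the chute, z up. In its frame: foot x -15 to 85, y +-45 mm, 12 high; column x 8 to 58, y +-22, 120 high; chute 38 wide, from x 5 (122 high) down to its lip at x -95, underside 65 above the counter.
- grip (a point): Centre of the fixed upright black grip, 190 mm above the counter; x = 47.5 mm in the dispenser's frame, same axes. The grip is 15 mm thick along x (faces at x = 40 and 55), 24 mm wide along y; its top is 225 mm above the counter.
- trigger_face (a point): Front (-x) face of the trigger, 190 mm up at rest; moves with it. Steel bar 10 mm thick, 20 wide, from its hinge (dispenser x = 20, 135 mm up) to 209 mm up. At rest it leans 10 degrees away from the grip (top front edge x = 2 mm). The face moves 20 mm towards the grip (+x, about 9 N); trigger and grip span about 50 mm at rest, 29 mm squeezed (x = 26 to 55).
- trigger (a joint): Angle of the trigger: 0 at rest (sprung back), 0.36 rad squeezed fully to its stop. Squeezing lifts a gate in the chute which opens beyond about 0.2 rad.
- spot (a point): Centre of the round wooden inlay in the counter below the spout, 132 mm in diameter, flush, at x = -138 mm in the dispenser's frame.
- dish: Round white ceramic soap dish, loose, about 350 g: 130 mm across the rim, 116 mm across the foot, 34 mm high, walls 5 mm, inner floor 6 mm above its underside. Origin at the centre of its underside, z up.
- soap_center (a point): Centre of the cream soap ball, 28 mm in diameter, waiting in the chute behind the gate.
- lotion: Upright white bottle, 56 mm in diameter, 160 mm tall; leave alone. Origin at the centre of its underside.
- tumbler: Drinking glass, 72 mm in diameter, 100 mm tall; leave alone. Origin at the centre of its underside.
- jar: Squat jar, 64 mm in diameter, 50 mm tall; leave alone. Origin at the centre of its underside.

How it is judged (in metres and radians):
On the way, in this order (a step that is already met when the one before it is completed fails the run):
1. the dish stands on the inlay, its centre within 25 mm of the inlay's, with the ball still in the chute (horizontal distance between dish and spot below 0.025 m and linear speed of dish below 0.02 m/s and height (world z) of soap_center above 0.09 m), for 0.3 s.
2. the trigger is squeezed fully (beyond 0.30 rad) with the dish on the inlay (horizontal distance between dish and spot below 0.025 m and value of joint trigger above 0.3 rad), for 0.1 s.
3. the trigger has sprung back (below 0.04 rad) and the ball is in the dish (horizontal distance between soap_center and dish below 0.055 m and z of soap_center in the frame of dish between 0.01 and 0.032 m and value of joint trigger below 0.04 rad), for 0.2 s.
At the end, for the whole second after the job is handed in: The dish stands upright and still on the counter with its centre within 25 mm of the inlay's centre, the soap ball lies still inside it, and the trigger is back at rest (below 0.04 rad) (all of step 3 and horizontal distance between dish and spot below 0.025 m and angle between dish's own z axis and vertical below 0.1 rad and height (world z) of dish below 0.006 m and linear speed of dish below 0.02 m/s and linear speed of soap below 0.05 m/s); the robot touches nothing.
It fails at once if the dish is picked up: raised more than 15 mm off the counter (height (world z) of dish above 0.015 m).
It fails at once if the bottle is disturbed: moved more than 20 mm or tipped (distance of lotion from where it was at the start of the episode above 0.02 m or angle between lotion's own z axis and vertical above 0.3 rad).
It fails at once if the glass is disturbed: moved more than 20 mm or tipped (distance of tumbler from where it was at the start of the episode above 0.02 m or angle between tumbler's own z axis and vertical above 0.3 rad).
It fails at once if the jar is disturbed: moved more than 20 mm or tipped (distance of jar from where it was at the start of the episode above 0.02 m or angle between jar's own z axis and vertical above 0.3 rad).
It also fails if it takes over 53 s, if anything falls off the work surface, if the arm or the gripper's body presses on something with over 40 N, if the wrist force passes 120 N, or if a joint passes its speed limit or range.

## Working session

There is one attempt and no reset: what is moved stays moved. The work goes in short steps, Python scripts to look and compute and a tool call to move; the robot and the scene stay as the last step left them, time stands still between calls to the robot, and variables do not carry over. Pictures are saved under pics/ and viewed, at most 10 in all, crops included, and the job is handed in when it is done.

Besides the shell and the picture viewer there is one more tool, called as name(argument=value, ...), one argument or row to a line, values as JSON. send_rows: Moves the arm, as the interface text tells. Shifts and turns lie within -1 to 1; 1 stands for 0.04 m of shift or 0.12 rad of turn. Its arguments: {"type":"object","properties":{"steps":{"type":"array"},"squeeze":{"type":"number"}},"required":["steps"]}

```bash
mkdir -p pics; ls; cat > h.py <<'E'
import numpy as np, cv2
from workcell import env
def grab(n,f=None):
    g=env.grab_frame(n)
    if f: cv2.imwrite('pics/'+f,g["pixels"][:,:,::-1])
    np.savez('/tmp/'+n+'.npz',**g); return g
def pts(g):
    K=np.array(g["intrinsics"]);T=np.array(g["cam_to_world"]);d=g["depth"]
    v,u=np.mgrid[:d.shape[0],:d.shape[1]]
    P=np.stack([(u-K[0,2])/K[0,0]*d,(v-K[1,2])/K[1,1]*d,d],-1)
    return P@T[:3,:3].T+T[:3,3]
E
python3 - <<'E'
from h import *
grab("top","top.png");grab("scene","scene.png")
s=env.state();print({k:np.round(s[k],2).tolist() for k in s})
E
```

```text
pics
{'time_s': 0.1, 'qpos': [-65.49, 18.35, 89.7, 0.0, 72.04, -1.15], 'qvel': [0.04, -0.14, -0.17, 0.09, -0.11, 0.06], 'effort': [0.0, -41.33, -23.25, 0.07, 0.04, -0.0], 'ee_pos': [248.79, -517.91, 213.21], 'ee_rot': [-179.91, -0.0, 25.66], 'force': [-0.08, 0.36, 0.14], 'torque': [0.01, 0.01, 0.05], 'gripper_force': 0.0, 'gripper_width': 91.35}
```

View pics/top.png

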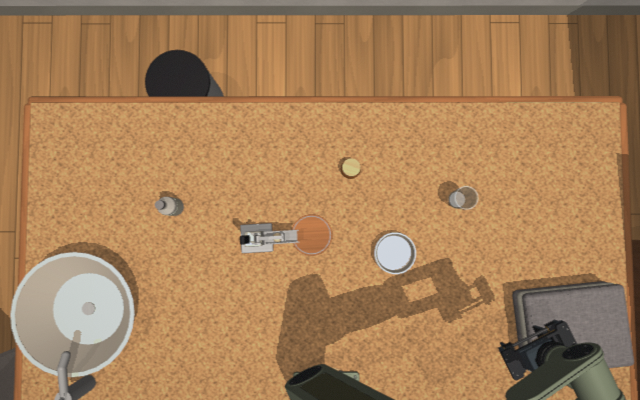

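View pics/scene.png

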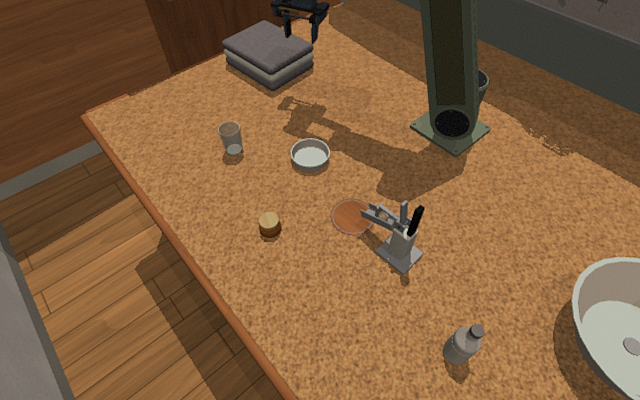

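Top view: dish at (395,253), inlay at (312,235), dispenser foot around (257,238), jar (351,167), glass (462,198), bottle (170,205). The path from dish to inlay is clear. Now for world positions.

```bash
python3 - <<'E'
from h import *
g=dict(np.load('/tmp/top.npz'));P=pts(g);im=g["pixels"]
for u,v in [(395,253),(322,245),(312,222),(257,250),(351,167),(462,198),(462,188),(170,205),(245,239),(267,239),(290,237),(450,120)]: print(u,v,P[v,u].round(1))
Z=P[...,2]
def reg(u0,u1,v0,v1,lo,hi):
    S=P[v0:v1,u0:u1].reshape(-1,3);S=S[(S[:,2]>lo)&(S[:,2]<hi)];return S
def circ(S):
    c,r=cv2.minEnclosingCircle(S[:,:2].astype(np.float32));return np.round(c,1),round(r,1),len(S)
print('dish',circ(reg(370,422,228,280,24,45)))
print('jar',circ(reg(335,370,150,185,40,60)))
hsv=cv2.cvtColor(im,cv2.COLOR_RGB2HSV)
# foot
S=reg(235,278,218,258,7,18);print('foot',cv2.minAreaRect(S[:,:2].astype(np.float32)),len(S))
S=reg(235,300,218,258,60,300)
for lo,hi in[(60,100),(100,135),(135,180),(180,205),(205,240)]:
    q=S[(S[:,2]>lo)&(S[:,2]<hi)]
    if len(q)>3: print(lo,hi,cv2.minAreaRect(q[:,:2].astype(np.float32)),len(q))
# inlay: red-ish mask
crop=im[205:265,225:345];
cv2.imwrite('pics/c1.png',cv2.resize(crop[:,:,::-1],None,fx=6,fy=6,interpolation=cv2.INTER_CUBIC))
E
```

```text
395 253 [ 469.  -219.2    6. ]
322 245 [4.945e+02 1.050e+01 2.000e-01]
312 222 [567.2  42.    4.2]
257 250 [479.8 214.6  11.4]
351 167 [736.5 -79.5  46.5]
462 198 [ 6.423e+02 -4.354e+02  6.000e-01]
462 188 [ 668.1 -413.1   76. ]
170 205 [617.  459.6 110.1]
245 239 [519.  221.6 220. ]
267 239 [517.  170.5 137.3]
290 237 [521.3 107.8  71.6]
450 120 [ 894.3 -402.9   -3.1]
dish (array([ 471.2, -215.3]), 64.5, 263)
jar (array([736.8, -79.6]), 28.3, 258)
foot ((514.54736328125, 219.9573974609375), (113.03065490722656, 129.04888916015625), 0.1726161390542984) 412
60 100 ((521.1521606445312, 136.85430908203125), (41.36402130126953, 112.6482925415039), 2.154054880142212) 241
100 135 ((521.783447265625, 176.22760009765625), (43.627281188964844, 125.62435913085938), 5.2472991943359375) 282
135 180 ((518.4995727539062, 175.3622589111328), (101.91271209716797, 31.747974395751953), 89.86808776855469) 146
180 205 ((519.4074096679688, 207.1924591064453), (22.264066696166992, 42.76417922973633), 3.0667152404785156) 26
205 240 ((517.43408203125, 209.7383270263672), (22.02295684814453, 50.237972259521484), 2.864020586013794) 68
```

View pics/c1.png

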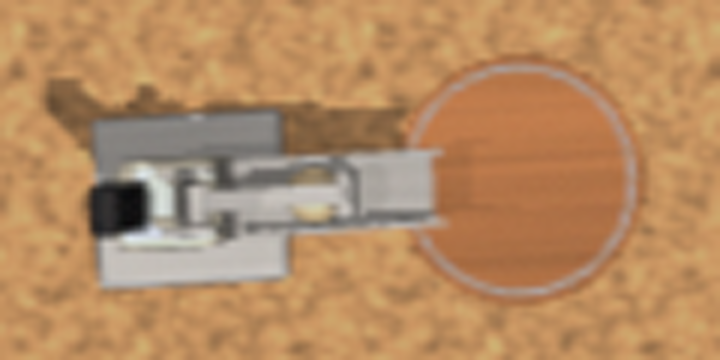

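The crop shows the ring centred near (522,181) and the foot corners at (93,122), (281,110), (289,275), (100,289). The dispenser is turned about 4° from world y.

```bash
python3 - <<'E'
from h import *
g=dict(np.load('/tmp/top.npz'));K=g["intrinsics"];T=g["cam_to_world"]
print(T.round(2).tolist())
def ray(cu,cv,z):
    u=225+(cu+.5)/6-.5;v=205+(cv+.5)/6-.5
    d=T[:3,:3]@np.array([(u-K[0,2])/K[0,0],(v-K[1,2])/K[1,1],1]);o=T[:3,3]
    return (o+d*(z-o[2])/d[2])[:2]
sp=ray(522,181,0);print('spot',sp, [ray(*p,0).round(1) for p in[(408,181),(637,181),(522,65),(522,295)]])
C=[ray(*p,12) for p in[(93,122),(281,110),(289,275),(100,289)]];print(np.round(C,1))
fc=np.mean(C,0)
for a,b in[(1,0),(2,3)]:
    d=C[b]-C[a];print(np.linalg.norm(d),np.degrees(np.arctan2(d[1],d[0])))
d=fc-sp;print('foot c',fc,'dist (173)',np.linalg.norm(d),'yaw',np.degrees(np.arctan2(d[1],d[0])))
# fine fit inlay with line of grip: grip top pixel region centre
P=pts(g);Z=P[...,2];S=P[218:258,235:300].reshape(-1,3);q=S[S[:,2]>215];print('griptop',q.mean(0),q.min(0),q.max(0))
E
```

```text
[[-0.0, -1.0, 0.06, 548.86], [-1.0, 0.0, -0.0, 27.92], [0.0, -0.06, -1.0, 1528.61], [0.0, 0.0, 0.0, 1.0]]
spot [526.89588658  43.41664829] [array([527. , 103.6]), array([526.7, -17.3]), array([588.1,  43.3]), array([467. ,  43.5])]
[[558.5 268.1]
 [564.5 169.6]
 [478.4 165.2]
 [471.3 263.9]]
98.70972774506174 93.50854064513787
98.96372945630473 94.07380154614854
foot c [518.17746689 216.69701003] dist (173) 173.4995521816501 yaw 92.88034817407393
griptop [522.8833324  190.75146685 466.74420375] [505.55122575  27.91511591 216.99595507] [ 548.86147565  234.80988201 1528.60733947]
```

Spot is about (528,44), dispenser yaw about 93.4°, dish about (471,-215). I'll push the dish from behind with the open fingers as a two-point cradle, direction 77.6°.

send_rows(
  steps=[
    [[0.86, -0.32, 0, 0, 1], [0.86, -0.32, 0, 0, 1], [0.86, -0.32, 0, 0, 1], [0.86, -0.32, 0, 0, 1]],
  ],
)

```text
time_s: 0.43
ee_pos: [351.4, -411.3, 213.5]
ee_rot: [-180.0, 0.0, 25.6]
force: [-0.4, 0.1, 0.5]
gripper_width: 91.4
gripper_force: 0.0
```

send_rows(
  steps=[
    [[0.86, -0.32, 0, 0, 1], [0.86, -0.32, 0, 0, 1], [0.86, -0.32, 0, 0, 1], [0.86, -0.32, 0, 0, 1]],
  ],
)

```text
time_s: 0.77
ee_pos: [453.4, -305.2, 213.7]
ee_rot: [-180.0, 0.0, 25.7]
force: [0.0, -1.1, 0.2]
gripper_width: 90.9
gripper_force: 0.0
```

send_rows(
  steps=[
    [[0, 0, 0, -0.95, 1], [0, 0, 0, -0.95, 1], [0, 0, 0, -0.95, 1], [0, 0, 0, -0.95, 1]],
  ],
)

```text
time_s: 1.1
ee_pos: [452.7, -306.3, 213.5]
ee_rot: [-179.9, 0.0, 52.2]
force: [-1.0, -0.5, -0.1]
gripper_width: 91.0
gripper_force: 0.0
```

send_rows(
  steps=[
    [[0, 0, 0, -0.95, 1], [0, 0, 0, -0.95, 1], [0, 0, 0, -0.95, 1], [0, 0, 0, -0.9, 1], [0, 0, 0, 0, 1]],
  ],
)

```text
time_s: 1.52
ee_pos: [452.4, -306.7, 213.5]
ee_rot: [-179.9, -0.0, 77.7]
force: [0.1, -0.8, 0.8]
gripper_width: 91.4
gripper_force: 0.0
```

send_rows(
  steps=[
    [[0, 0, 1, 0, 1], [0, 0, 1, 0, 1], [0, 0, 1, 0, 1], [0, 0, 1, 0, 1], [0, 0, 0.6, 0, 1]],
  ],
)

```text
time_s: 1.93
ee_pos: [450.5, -305.3, 26.1]
ee_rot: [-179.7, -0.1, 77.4]
force: [-0.5, -0.5, 0.2]
gripper_width: 91.3
gripper_force: 0.0
```

send_rows(
  steps=[
    [[0, 0, 0.2, 0, 1], [0, 0, 0.2, 0, 1], [0, 0, 0, 0, 1]],
  ],
)

```text
time_s: 2.18
ee_pos: [452.7, -306.9, 13.5]
ee_rot: [-180.0, -0.0, 77.5]
force: [0.1, -0.5, -0.3]
gripper_width: 91.4
gripper_force: 0.0
```

```bash
python3 - <<'E'
from h import *
s=env.state();print(s["ee_pos"],s["force"])
g=grab("top");cv2.imwrite('pics/t2.png',cv2.resize(g["pixels"][180:300,300:480,::-1],None,fx=4,fy=4,interpolation=cv2.INTER_CUBIC))
E
```

```text
[ 452.74377725 -306.91274205   13.50044762] [ 0.10156696 -0.52118666 -0.30028604]
```

View pics/t2.png

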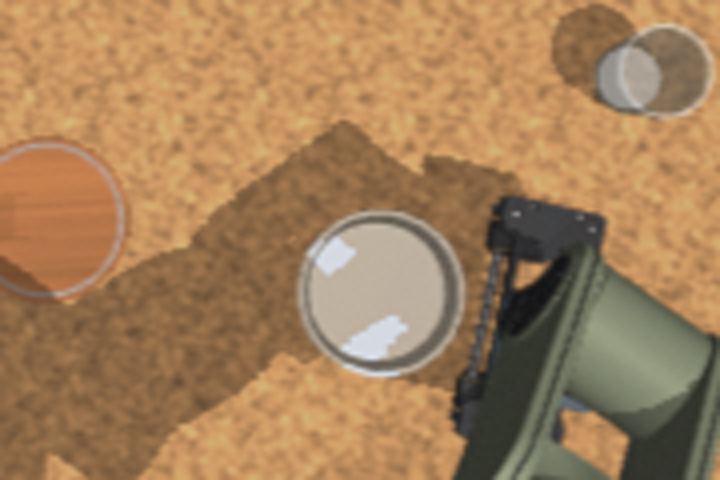

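The dish (ring centre at crop (381,293)) sits squarely ahead of the open fingers, clear of the glass. Pushing now.

send_rows(
  steps=[
    [[0.3, 0, 0, 0, 1], [0.3, 0, 0, 0, 1], [0.2, 0, 0, 0, 1], [0.2, 0, 0, 0, 1], [0.2, 0, 0, 0, 1]],
  ],
)

```text
time_s: 2.65
ee_pos: [463.9, -259.7, 15.0]
ee_rot: [179.9, 0.1, 77.6]
force: [-1.0, -2.9, 2.3]
gripper_width: 91.2
gripper_force: 1.9
```

send_rows(
  steps=[
    [[0.25, 0, 0, 0, 1], [0.25, 0, 0, 0, 1], [0.25, 0, 0, 0, 1], [0.25, 0, 0, 0, 1], [0.25, 0, 0, 0, 1]],
  ],
)

```text
time_s: 3.07
ee_pos: [474.2, -210.4, 14.2]
ee_rot: [180.0, 0.0, 77.6]
force: [-1.5, -3.7, 4.5]
gripper_width: 91.1
gripper_force: 2.7
```

send_rows(
  steps=[
    [[0.25, 0, 0, 0, 1], [0.25, 0, 0, 0, 1], [0.25, 0, 0, 0, 1], [0.25, 0, 0, 0, 1], [0.2, 0, 0, 0, 1]],
  ],
)

```text
time_s: 3.48
ee_pos: [484.2, -163.1, 13.9]
ee_rot: [-180.0, -0.0, 77.6]
force: [-1.1, -4.1, 3.8]
gripper_width: 91.2
gripper_force: 2.8
```

```bash
python3 - <<'E'
from h import *
s=env.state();print(s["ee_pos"],s["ee_rot"],s["force"])
g=grab("top");cv2.imwrite('pics/t3.png',cv2.resize(g["pixels"][180:300,270:450,::-1],None,fx=4,fy=4,interpolation=cv2.INTER_CUBIC))
E
```

```text
[ 484.19923482 -163.12225397   13.90609475] [-1.79982182e+02 -3.45496092e-03  7.75828116e+01] [-1.06816043 -4.06700116  3.81942565]
```

View pics/t3.png

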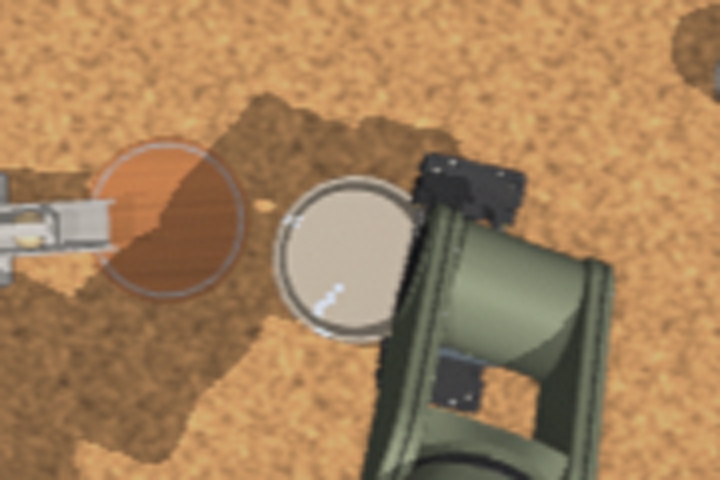

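The dish's rim circle has its centre near crop (356,260), seated in the cradle. The inlay is at (167,220).

```bash
cat >> h.py <<'E'
def ray(g,u,v,z):
    K=g["intrinsics"];T=g["cam_to_world"]
    d=T[:3,:3]@np.array([(u-K[0,2])/K[0,0],(v-K[1,2])/K[1,1],1]);o=T[:3,3]
    return (o+d*(z-o[2])/d[2])[:2]
E
python3 - <<'E'
from h import *
g=dict(np.load('/tmp/top.npz'));f=lambda a,b,z:ray(g,270+(a+.5)/4-.5,180+(b+.5)/4-.5,z)
c=f(355.5,259.5,34);sp=f(167,220,0);e=env.state()["ee_pos"][:2]
print(c,sp,'to go',sp-c,np.linalg.norm(sp-c),np.degrees(np.arctan2(*(sp-c)[::-1])),'offset',np.linalg.norm(c-e),np.degrees(np.arctan2(*(c-e)[::-1])))
E
```

```text
[ 496.93644503 -102.0105527 ] [527.29243268  44.07577409] to go [ 30.35598765 146.0863268 ] 149.20690621767102 78.26128318729177 offset 61.1987855388123 78.06831301317388
```

send_rows(
  steps=[
    [[0.25, 0, 0, 0, 1], [0.25, 0, 0, 0, 1], [0.25, 0, 0, 0, 1], [0.25, 0, 0, 0, 1], [0.25, 0, 0, 0, 1]],
  ],
)

```text
time_s: 3.95
ee_pos: [494.7, -114.3, 13.7]
ee_rot: [-179.9, -0.0, 77.6]
force: [-0.5, -2.9, 0.5]
gripper_width: 91.3
gripper_force: 1.8
```

send_rows(
  steps=[
    [[0.25, 0, 0, 0, 1], [0.25, 0, 0, 0, 1], [0.25, 0, 0, 0, 1], [0.25, 0, 0, 0, 1], [0.25, 0, 0, 0, 1]],
  ],
)

```text
time_s: 4.37
ee_pos: [505.7, -65.5, 13.8]
ee_rot: [-180.0, 0.0, 77.6]
force: [-0.6, -2.6, 0.3]
gripper_width: 91.5
gripper_force: 1.6
```

send_rows(
  steps=[
    [[0.25, -0.02, 0, 0, 1], [0.25, -0.02, 0, 0, 1], [0.2, 0, 0, 0, 1], [0.15, 0, 0, 0, 1], [0.1, 0, 0, 0, 1]],
  ],
)

```text
time_s: 4.78
ee_pos: [512.3, -28.3, 13.9]
ee_rot: [-180.0, 0.0, 77.6]
force: [-0.4, -2.4, -0.2]
gripper_width: 90.9
gripper_force: 1.5
```

send_rows(
  steps=[
    [[0.1, 0, 0, 0, 1], [0.1, 0, 0, 0, 1], [0, 0, 0, 0, 1], [0, 0, 0, 0, 1], [0, 0, 0, 0, 1]],
  ],
)

```text
time_s: 5.2
ee_pos: [514.2, -21.4, 14.1]
ee_rot: [180.0, -0.0, 77.5]
force: [-0.0, -0.4, -1.4]
gripper_width: 91.1
gripper_force: 0.0
```

```bash
python3 - <<'E'
from h import *
s=env.state();print(s["ee_pos"],s["ee_rot"],s["force"])
g=grab("top");cv2.imwrite('pics/t4.png',cv2.resize(g["pixels"][190:290,240:370,::-1],None,fx=6,fy=6,interpolation=cv2.INTER_CUBIC))
E
```

```text
[514.21829789 -21.36166767  14.05727231] [ 1.79972101e+02 -1.81370045e-02  7.75373284e+01] [-0.02916341 -0.4131396  -1.3594614 ]
```

View pics/t4.png

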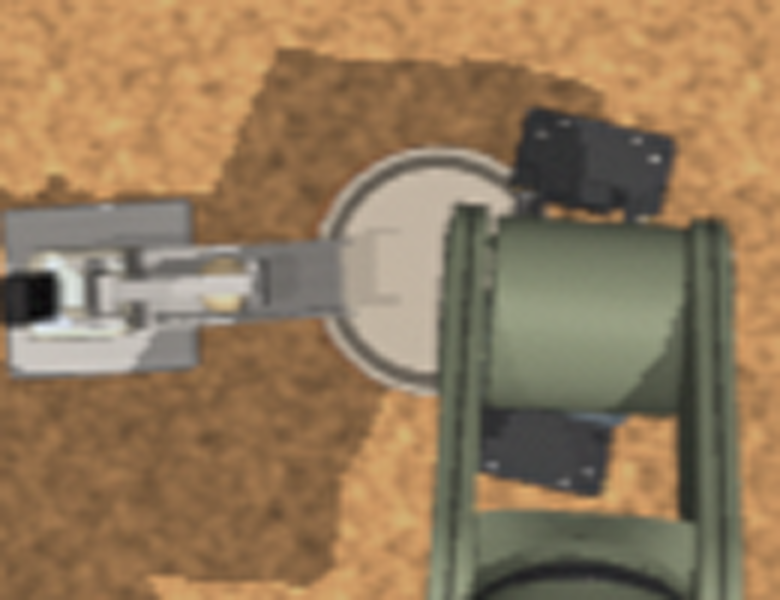

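The dish's rim circle is centred near crop (436,270), within roughly 6 mm of the inlay centre. Backing away, rising and turning to yaw 3.4°.

send_rows(
  steps=[
    [[-0.3, 0, 0, 0, 1], [-0.8, 0, 0, 0, 1], [-0.9, 0, 0, 0, 1], [0, 0, -0.5, 0, 1], [0, 0, -0.9, 0, 1]],
  ],
)

```text
time_s: 5.67
ee_pos: [493.1, -101.5, 67.4]
ee_rot: [-179.5, 0.0, 77.3]
force: [1.3, -0.1, -0.2]
gripper_width: 91.0
gripper_force: 0.0
```

send_rows(
  steps=[
    [[0, 0, -0.9, 0.9, 1], [0, 0, -0.9, 0.9, 1], [0, 0, -0.9, 0.9, 1], [0, 0, -0.9, 0.9, 1], [0, 0, -0.9, 0.9, 1]],
  ],
)

```text
time_s: 6.08
ee_pos: [496.0, -100.3, 251.9]
ee_rot: [180.0, -0.0, 46.3]
force: [0.7, 0.1, -0.5]
gripper_width: 91.1
gripper_force: 0.0
```

send_rows(
  steps=[
    [[0, 0, -0.8, 0.9, 1], [0, 0, 0, 0.9, 1], [0, 0, 0, 0.9, 1], [0, 0, 0, 0.9, 1], [0, 0, 0, 0.9, 1]],
  ],
)

```text
time_s: 6.5
ee_pos: [496.3, -100.4, 282.2]
ee_rot: [180.0, -0.0, 15.3]
force: [0.1, 0.1, -0.1]
gripper_width: 91.3
gripper_force: 0.0
```

send_rows(
  steps=[
    [[0, 0, 0, 0.9, 1], [0, 0, 0, 0.9, 1], [0, 0, 0, 0, 1]],
  ],
)

```text
time_s: 6.75
ee_pos: [496.3, -100.3, 281.9]
ee_rot: [180.0, 0.0, 3.2]
force: [-0.3, 0.2, 0.8]
gripper_width: 91.3
gripper_force: 0.0
```

```bash
python3 - <<'E'
from h import *
s=env.state();e=s["ee_pos"];y=np.radians(s["ee_rot"][2]);print(e,s["ee_rot"],s["qpos"])
d=np.array([517.8,222.2])-e[:2]
print('units dx,dy',(d@[np.cos(y),np.sin(y)])/40,(d@[np.sin(y),-np.cos(y)])/40)
g=grab("top");cv2.imwrite('pics/t5.png',cv2.resize(g["pixels"][190:290,235:365,::-1],None,fx=6,fy=6,interpolation=cv2.INTER_CUBIC))
P=pts(g);S=P[205:265,280:345].reshape(-1,3);q=S[(S[:,2]>26)&(S[:,2]<42)];print(cv2.minEnclosingCircle(q[:,:2].astype(np.float32)),len(q))
S=P[218:258,235:300].reshape(-1,3)
for lo,hi in[(60,80),(185,205),(205,215),(216,235)]:
    q=S[(S[:,2]>lo)&(S[:,2]<hi)];print(lo,len(q),q.min(0).round(1),q.max(0).round(1))
E
```

```text
[ 496.30849931 -100.30629166  281.87049677] [1.79989970e+02 1.11567184e-02 3.16619479e+00] [-1.27188233e+01  9.93385153e+00  9.12632003e+01 -1.29467958e-02
  7.88109339e+01  7.41174941e+01]
units dx,dy 0.981787299746155 -8.020674172124766
((527.4671020507812, 38.839839935302734), 64.43854522705078) 209
60 103 [509.2  83.4  65.1] [539.6 192.9  80. ]
185 18 [507.5 185.5 186.3] [529.4 226.7 204.6]
205 22 [510.5 184.5 205.2] [529.6 223.5 214.3]
216 49 [505.5 221.4 216.3] [527.2 235.1 230.4]
```

View pics/t5.png

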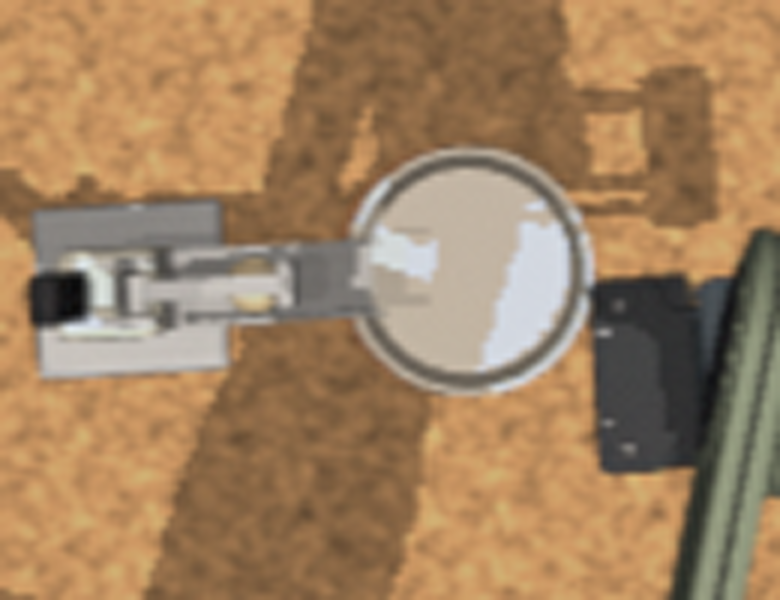

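The dish stands on the inlay at (527.5, 38.8), about 5 mm off centre, with the ball visible in the chute. Moving over the grip and then down.

send_rows(
  steps=[
    [[0.2, -0.8, 0, 0, 1], [0.2, -0.8, 0, 0, 1], [0.2, -0.8, 0, 0, 1], [0.2, -0.8, 0, 0, 1], [0.17, -0.8, 0, 0, 1]],
  ],
)

```text
time_s: 7.22
ee_pos: [526.4, 63.4, 282.0]
ee_rot: [180.0, -0.0, 3.4]
force: [0.7, 0.1, 0.5]
gripper_width: 91.2
gripper_force: 0.0
```

send_rows(
  steps=[
    [[0, -0.8, 0, 0, 1], [0, -0.8, 0, 0, 1], [0, -0.8, 0, 0, 1], [0, -0.8, 0, 0, 1], [0, -0.66, 0, 0, 1]],
  ],
)

```text
time_s: 7.63
ee_pos: [517.0, 218.3, 281.8]
ee_rot: [-180.0, 0.0, 3.5]
force: [0.5, 0.6, 0.4]
gripper_width: 91.2
gripper_force: 0.0
```

send_rows(
  steps=[
    [[0, 0, 0, 0, 1], [0, 0, 0, 0, 1], [0, 0, 0, 0, 1]],
  ],
)

```text
time_s: 7.88
ee_pos: [517.4, 215.8, 281.8]
ee_rot: [179.9, 0.0, 3.4]
force: [-0.3, 1.0, 0.4]
gripper_width: 91.3
gripper_force: 0.0
```

```bash
python3 - <<'E'
from h import *
s=env.state();e=s["ee_pos"];y=np.radians(s["ee_rot"][2]);print(e,s["ee_rot"],s["force"])
for t in([518.2,215.7],[517.8,222.2]):
  d=np.array(t)-e[:2]
  print('units dx,dy',(d@[np.cos(y),np.sin(y)])/40,(d@[np.sin(y),-np.cos(y)])/40)
g=grab("wrist","w1.png");P=pts(g);q=P[(P[...,2]>216)&(P[...,2]<230)&(P[...,1]<260)&(P[...,1]>200)];print(len(q))
if len(q): print(q.min(0),q.max(0))
E
```

```text
[517.37074976 215.78943219 281.78709367] [1.79946503e+02 1.49029013e-02 3.38413039e+00] [-0.29427614  0.9820148   0.38022123]
units dx,dy 0.020563125991140213 0.0034556695500953744
units dx,dy 0.020172919647336827 -0.15935126439010663
767
[505.47082962 220.73188962 216.09017583] [528.87591157 236.24624139 225.81418331]
```

View pics/w1.png

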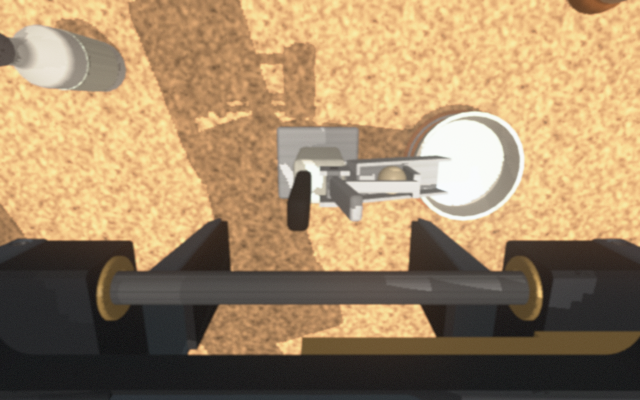

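The wrist view shows grip and trigger (tops at (298,205) and (350,210)) between the two fingers. The measured grip centre matches the model to within 1 mm. Descending and squeezing.

send_rows(
  steps=[
    [[0.02, 0, 0.6, 0, 1], [0, 0, 0.6, 0, 1], [0, 0, 0.6, 0, 1], [0, 0, 0.6, 0, 1], [0, 0, 0.37, 0, 1]],
  ],
)

```text
time_s: 8.35
ee_pos: [517.2, 214.5, 168.9]
ee_rot: [179.9, 0.2, 3.2]
force: [-0.7, -1.4, -0.0]
gripper_width: 91.0
gripper_force: 0.0
```

send_rows(
  steps=[
    [[0, 0, 0, 0, 1], [0, -0.08, 0, 0, 1], [0, -0.08, 0, 0, 1], [0, 0, 0, 0, 1]],
  ],
)

```text
time_s: 8.68
ee_pos: [518.9, 223.7, 172.8]
ee_rot: [-179.9, -0.2, 3.3]
force: [0.3, -0.6, 0.4]
gripper_width: 91.3
gripper_force: 0.0
```

send_rows(
  steps=[
    [[0, 0, 0, 0, 0.7], [0, 0, 0, 0, 0.6], [0, 0, 0, 0, 0.5], [0, 0, 0, 0, 0.4], [0, 0, 0, 0, 0.3]],
  ],
  squeeze=25,
)

```text
time_s: 9.1
ee_pos: [518.1, 222.2, 171.6]
ee_rot: [179.9, -0.0, 3.3]
force: [0.6, -4.1, 3.0]
gripper_width: 61.0
gripper_force: 2.1
```

send_rows(
  steps=[
    [[0, 0, 0, 0, 0.2], [0, 0, 0, 0, 0], [0, 0, 0, 0, 0], [0, 0, 0, 0, 0], [0, 0, 0, 0, 0]],
  ],
)

```text
time_s: 9.52
ee_pos: [518.1, 221.7, 171.6]
ee_rot: [179.8, -0.0, 3.3]
force: [0.3, -6.0, 5.4]
gripper_width: 32.1
gripper_force: 25.9
```

send_rows(
  steps=[
    [[0, 0, 0, 0, 0], [0, 0, 0, 0, 0], [0, 0, 0, 0, 0], [0, 0, 0, 0, 0], [0, 0, 0, 0, 0]],
  ],
)

```text
time_s: 9.93
ee_pos: [518.0, 221.7, 171.6]
ee_rot: [179.8, -0.0, 3.3]
force: [0.4, -6.4, 5.5]
gripper_width: 32.2
gripper_force: 25.9
```

```bash
python3 - <<'E'
from h import *
g=grab("scene");a=g["pixels"][170:280,310:450,::-1]
g=grab("wrist");b=g["pixels"][80:260,230:550,::-1]
A=cv2.resize(a,(380,300),interpolation=cv2.INTER_CUBIC);B=cv2.resize(b,(400,300))
cv2.imwrite('pics/s2.png',np.hstack([A,B]))
E
```

```text
(no output)
```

View pics/s2.png

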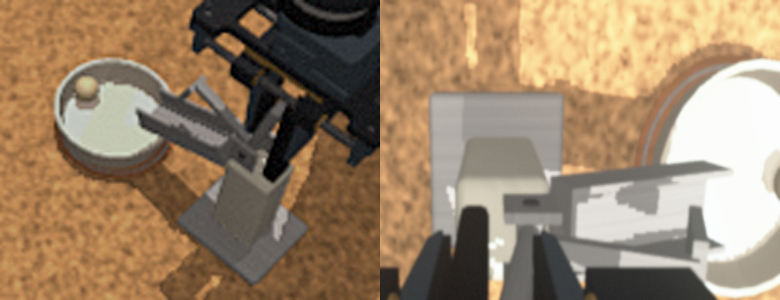

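The ball lies in the dish (at about (87,90) in the left half), the gate is up and the trigger is against the grip. The 32 mm width matches the full-stop geometry at fingertip height. Releasing.

send_rows(
  steps=[
    [[0, 0, 0, 0, 0.45], [0, 0, 0, 0, 0.6], [0, 0, 0, 0, 0.8], [0, 0, 0, 0, 1], [0, 0, 0, 0, 1]],
  ],
)

```text
time_s: 10.45
ee_pos: [517.9, 223.0, 170.9]
ee_rot: [-180.0, -0.0, 3.3]
force: [2.2, -3.2, -1.3]
gripper_width: 62.8
gripper_force: 1.6
```

send_rows(
  steps=[
    [[0, 0, 0, 0, 1], [0, 0, 0, 0, 1], [0, 0.08, 0, 0, 1], [0, 0.08, 0, 0, 1], [0, 0, 0, 0, 1]],
  ],
)

```text
time_s: 10.87
ee_pos: [518.0, 216.7, 171.1]
ee_rot: [-180.0, 0.0, 3.3]
force: [0.5, 0.6, -0.7]
gripper_width: 91.1
gripper_force: 0.0
```

send_rows(
  steps=[
    [[0, 0, -0.4, 0, 1], [0, 0, -0.7, 0, 1], [0, 0, -0.8, 0, 1], [0, 0, -0.8, 0, 1], [0, 0, -0.8, 0, 1]],
  ],
)

```text
time_s: 11.28
ee_pos: [517.8, 216.9, 312.7]
ee_rot: [-180.0, 0.0, 3.3]
force: [0.7, -0.1, -1.2]
gripper_width: 91.2
gripper_force: 0.0
```

send_rows(
  steps=[
    [[0, 0, 0, 0, 1], [0, 0, 0, 0, 1], [0, 0, 0, 0, 1], [0, 0, 0, 0, 1], [0, 0, 0, 0, 1]],
  ],
)

```text
time_s: 11.7
ee_pos: [517.5, 216.5, 309.5]
ee_rot: [179.9, 0.2, 3.3]
force: [0.1, 0.8, -0.0]
gripper_width: 91.3
gripper_force: 0.0
```

```bash
python3 - <<'E'
from h import *
print(env.state()["gripper_width"],env.state()["force"])
g=grab("scene");a=g["pixels"][170:280,310:450,::-1]
g=grab("wrist");b=g["pixels"][80:260,230:550,::-1]
cv2.imwrite('pics/s3.png',np.hstack([cv2.resize(a,(380,300),interpolation=cv2.INTER_CUBIC),cv2.resize(b,(400,300))]))
P=pts(g);q=P[(P[...,2]>200)&(P[...,2]<212)&(P[...,1]<215)&(P[...,1]>170)&(abs(P[...,0]-518)<20)];print(len(q),q.min(0),q.max(0))
q=P[(P[...,2]>26)&(P[...,2]<40)&(P[...,1]<115)&(P[...,1]>-40)&(abs(P[...,0]-528)<80)];print(cv2.minEnclosingCircle(q[:,:2].astype(np.float32)))
E
```

```text
91.31721631865574 [ 0.07871013  0.75946157 -0.02555461]
337 [509.03728315 183.07535617 200.02707507] [529.08744323 194.47702162 209.4184821 ]
((527.2091674804688, 38.64126205444336), 64.6492919921875)
```

View pics/s3.png

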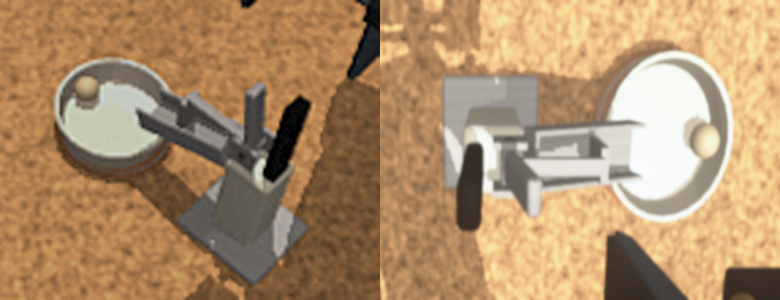

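The ball is in the dish, the trigger is back at rest (top front at y 183), the dish is about 5 mm off centre, and the robot is clear. Handing in.

```bash
python3 -c "
from workcell import env
print(env.job_done())"
```

```text
the job is handed in; nothing more can be done
None
```

I handed the job in (no verdict came back): the dish is on the inlay about 5 mm off centre with the soap ball in it, the trigger has sprung back, and the robot is clear and never went near the bottle, glass or jar.

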